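# Lock the wheel fixture plate into the bayonet stand

## Task

Pick up the blue fixture plate by its black handle and hang it level in the bayonet ring of the measuring stand, with its three steel lugs let down through the red-marked openings to rest on the ledges. Still holding it, turn it clockwise as seen from above, with light pressure only, until the lugs drop fully home into the locking notches; then let go. Never force it, and leave the gauges and other things on the granite where they are.

Things in the scene. Friction and masses are not known exactly. Their poses are not given: they have to be found in the camera images.
- plate: Fixture plate, 0.5 to 0.8 kg, with handle: blue disc, 110 mm diameter, 10 mm thick, carrying a clamped spoked steel wheel (98 mm diameter, top 22 mm above the underside). Origin: centre of the underside; z up. Three equal steel lugs on the rim, at 0, 120 and 240 degrees from its x axis, so three orientations fit.
- plate_lug (a point): Centre of the underside of the lug on the plate's x axis, 64 mm from the plate's axis. Each lug is 14 mm wide, 8 mm thick (from the underside up) and ends 71 mm from the plate's axis. Axes as plate.
- plate_grip (a point): Point to grip: on the plate's axis, 57 mm above its underside, in the flat black handle, a block 44 mm long along the plate's x and 14 mm thick along its y, from 33 to 77 mm above the underside. Axes as plate.
- stand: Bayonet stand, fixed: cast base 190 x 190 mm, 16 mm high, with posts that carry an open grey bayonet ring level, on the vertical axis through the origin. Origin: centre of the base's underside; z up. Ring: outer diameter 162 mm, bore 116 mm, flat top 104 mm above the origin. More than 40 N between plate and stand counts as forcing.
- stand_ledge (a point): On the stand's axis at ledge height, 85 mm above the stand's underside; axes as stand. The ring has three 30 mm wide openings under red marks, 120 degrees apart, wall 72.5 mm from the axis (top chamfered 4 mm). Lugs let down there rest on ledges 19 mm below the ring's top. Opening centres lie at 0, 120, 240 degrees from x, shifted alike by an unmeasured index up to 30 degrees either way.
- stand_notch (a point): On the stand's axis at notch-floor height, 5 mm below the ledges: here the underside of the locked plate lies. Clockwise (from above) of each opening the ledge runs under a hook (roof 11 mm above the ledge) to a notch 19 mm wide, its centre 36 degrees past the opening's centre, under a white mark on top. A stop wall closes its far side. It shares the openings' index: feel or look for it.
- vblock: Steel V-block, 60 x 45 x 46 mm, standing loose; origin centre of underside. Leave alone.
- ring_gauge: Steel ring gauge, 56 mm diameter, 18 mm high, loose; origin centre of underside. Leave alone.
- micrometer: Green micrometer lying flat, about 45 x 130 mm, 17 mm high, loose; origin under the centre of its frame. Leave alone.
- gauge_blocks: Wooden block with steel gauge blocks, 100 x 60 x 32 mm, loose; origin centre of underside. Leave alone.
Things that resemble listed ones, but are neither listed nor needed, are in the scene too. Several things look just like the plate: the one meant starts farthest from the robot's base.

How it is judged:
By the outcome, as a careful person would: the job done as asked, in the order asked, and still so for the second after the job is handed in, with the robot touching nothing.
It also fails if it takes over 67 s, if anything falls off the work surface, if the arm or the gripper's body presses on something with over 40 N, if the wrist force passes 120 N, or if a joint passes its speed limit or range.

## Robot

A 6-joint arm with a two-finger parallel gripper is mounted at the origin on the work surface. World frame = base frame: x ahead of the robot, y to its left, z up, the work surface at z = 0. Lengths are in mm, angles in rad, forces in N, time in s.
With the tool pointing down it reaches from about 225 to 875 mm from the base axis. Payload 3.4 kg.
Tool frame: the origin (TCP) lies midway between the tips of the shut fingers; the grasp point (between the pads) lies robot.grip_depth behind it (robot.grip_depth is the distance from the TCP to the grasp point, in mm); z points along the fingers, y is the line along which they close (so a half turn about z gives the same grasp; the last joint's range is limited). The gripper opens to 85 mm and grips with 20 to 120 N. Pads are 22 mm wide; open, the fingers measure 114 mm over their backs; the gripper's body (76 mm by 85 mm) begins 54 mm behind the grasp point. The pads swing forward as they close: fully open they stand 13 mm farther back than shut.
Start: joints at [-1.298, 0.276, 1.505, -0, 1.361, -0.121], TCP at [220.63, -531.026, 199.128] pointing down, gripper open.
Joint ranges: [-2.89, 2.89], [-0.75, 2.08], [0.22, 2.7], [-1.18, 4.32], [0.11, 2.71], [-2.7, 2.7]. Speed limits (rad/s): [2.57, 2.57, 3.14, 3.14, 3.14, 3.14].

## Interface

Orientations are given as a 3x3 rotation matrix whose columns are the frame's x, y, z axes.
In Python, from plant import robot, planner, cams gives the robot as it stands. Calls block until the motion is done:
- robot.move_ptp(position, orientation): joint-space move of the TCP to a pose.
- robot.movel(position, speed=150, frame=None): straight line of the TCP; frame=None keeps the orientation; speed is the mean speed in mm/s.
- robot.goto_joints(angles): joint-space move.
- robot.grip(opening): finger opening in mm; the grip force is fixed at half the most; returns when the fingers have stopped.
- robot.pause(seconds).
- planner.solve_ik(position, orientation): joint angles nearest the present ones, or None.
- robot.get_state(): the state.
- cams.get_image(name): name is "side" or "top" or "wrist"; returns the picture (400x640x3 uint8, red, green, blue); there is no depth.
- cams.get_calibration(name): a dict with "fx", "fy", "cx", "cy" (pixels), "R" (3x3) and "t" (3): a world point X has camera coordinates R X + t. Camera axes: x right, y down, z forward; pixel columns grow to the right and rows downward; lengths in mm; the calibration is good to about 2 mm. A picture is of the moment at which its call begins: read the wrist's pose just before it. get_calibration takes no time and is no camera call; for the wrist camera it gives the pose at the moment of the call.
A pose or a line that the arm cannot do raises robot.IKError and nothing moves.
- robot.hand_in(): hands the job in; it is judged then, once.
The state is a dict: "time": time; "joints": joint angles; "qd": joint speeds; "joint_efforts": joint torques, N m; "tool_pos": TCP position; "tool_rot": TCP orientation; "ft_force": force on the tool from outside, world axes, zero at the start; "ft_torque": the same for the moment, N m; "opening": finger opening in mm; "gripper_force": force on a finger pad.
Only numpy, scipy, OpenCV 4.12 (cv2) and the standard library are available. Lean on these libraries where they do the work, as an engineer would, in place of code of your own. Each camera call takes 0.05 s, during which the arm holds its last target. There are 200 camera calls.

## Working session

There is one attempt and no reset: what is moved stays moved. The work goes in short steps, each a Python script; the robot and the scene stay as the last script left them, time stands still between calls to the robot, and variables do not carry over. Pictures are saved under pics/ and viewed, at most 10 in all, crops included, and the job is handed in when it is done.

```bash
ls; mkdir -p pics; python3 - <<'E'
from plant import robot, planner, cams
import cv2
for n in ("top","side"):
    cv2.imwrite(f"pics/{n}0.png",cams.get_image(n)[:,:,::-1])
    c=cams.get_calibration(n);print(n,{k:(v if not hasattr(v,'round') else v.round(4).tolist() if hasattr(v,'tolist') else v) if not isinstance(v,float) else round(v,2) for k,v in c.items()})
s=robot.get_state();print(s['time'],s['ft_force'],robot.grip_depth)
E
```

```text
pics
top {'fx': 494.42, 'fy': 494.42, 'cx': 317.67, 'cy': 196.83, 'R': [[-0.013, -0.9998, 0.0146], [-0.9911, 0.0109, -0.1325], [0.1323, -0.0162, -0.9911]], 't': [15.7882, 475.9931, 1403.3369]}
side {'fx': 423.33, 'fy': 423.33, 'cx': 317.45, 'cy': 197.87, 'R': [[-0.9562, -0.292, -0.0201], [-0.1267, 0.475, -0.8708], [0.2639, -0.8301, -0.4912]], 't': [456.9868, 138.3304, 1275.8431]}
0.1 [-0.2863419  -0.07504764 -0.37522136] 18.700000000000003
```

View pics/top0.png

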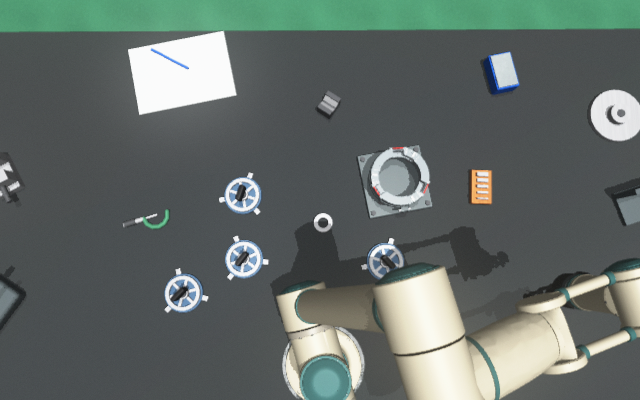

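View pics/side0.png

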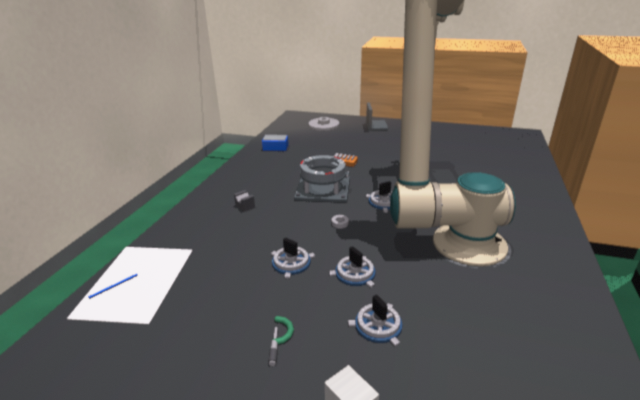

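The top view shows four look-alike plates, at about (242,195), (244,259), (183,293) and (385,262). The stand ring is at (400,177), with red marks near (403,149), (376,190) and (424,185). Next I compute distances from the base and make an enlarged crop.

```bash
cat > h.py <<'E'
import numpy as np, cv2
from plant import robot, planner, cams
def ray(c,uv,z):
    R=np.array(c["R"]);t=np.array(c["t"]);C=-R.T@t
    d=R.T@np.array([(uv[0]-c["cx"])/c["fx"],(uv[1]-c["cy"])/c["fy"],1])
    return C+d*(z-C[2])/d[2]
def proj(c,X):
    p=np.array(c["R"])@np.array(X,float)+np.array(c["t"])
    return np.array([c["fx"]*p[0]/p[2]+c["cx"],c["fy"]*p[1]/p[2]+c["cy"]])
def down(a):  # tool z down, tool y (closing) at world angle a
    y=np.array([np.cos(a),np.sin(a),0]);z=np.array([0,0,-1.])
    return np.column_stack([np.cross(y,z),y,z])
E
python3 - <<'E'
from h import *
c=cams.get_calibration("top")
for p in [(242,195),(244,259),(183,293),(385,262)]:
    X=ray(c,p,20);print(p,X.round(0),np.hypot(*X[:2]).round(0))
print("ring",ray(c,(400,177),104).round(0))
im=cv2.imread("pics/top0.png")
a=cv2.resize(im[160:230,205:280],None,fx=5,fy=5,interpolation=2)
b=cv2.resize(im[135:225,350:440],None,fx=4.4,fy=4.4,interpolation=2)
h=max(a.shape[0],b.shape[0]);o=np.zeros((h,a.shape[1]+b.shape[1],3),np.uint8)
o[:a.shape[0],:a.shape[1]]=a;o[:b.shape[0],a.shape[1]:]=b;cv2.imwrite("pics/crop.png",o)
w=cams.get_calibration("wrist");s=robot.get_state()
R=np.array(w["R"]);C=-R.T@np.array(w["t"]);T=np.array(s["tool_rot"])
print("cam in tool",(T.T@(C-s["tool_pos"])).round(1),(R@T).round(3).tolist(),w["fx"],w["cx"],w["cy"])
E
```

```text
(242, 195) [486. 231.  20.] 538.0
(244, 259) [300. 224.  20.] 374.0
(183, 293) [206. 396.  20.] 447.0
(385, 262) [ 286. -182.   20.] 339.0
ring [ 519. -218.  104.]
cam in tool [  68.2   -0.7 -174.2] [[0.0, 1.0, -0.0], [-0.963, 0.0, -0.269], [-0.269, 0.0, 0.963]] 296.8951499124096 322.76809679533835 193.1011667655188
```

View pics/crop.png

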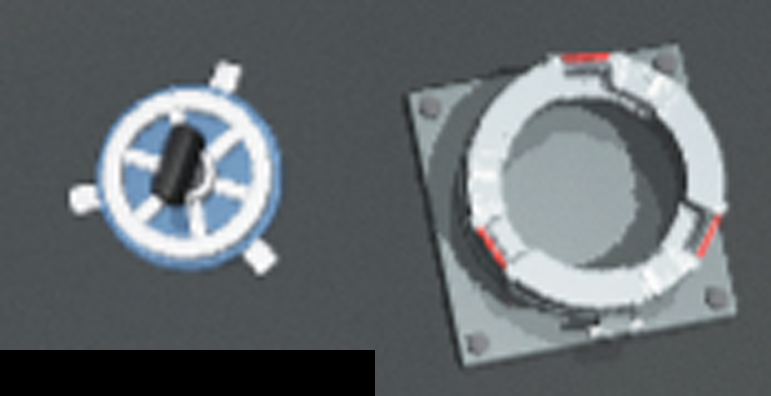

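The crop shows the plate at (242,195) px, 538 mm from the base and the farthest of the four. It has three lugs, and the black handle lies along the lug at about (250.6,174.6). The ring's openings are at crop (585,57), (492,247) and (710,235). Next I take opposed wrist views of the plate and the ring to cancel camera bias.

```bash
cat >> h.py <<'E'
import json
def look(name,XY,a,z,off=55):
    D=down(a);p=np.array([XY[0],XY[1],z])-off*D[:,0]
    robot.move_ptp(p,D); robot.pause(0.25)
    c=cams.get_calibration("wrist");im=cams.get_image("wrist")[:,:,::-1]
    cv2.imwrite(f"pics/{name}.png",im)
    json.dump({k:np.array(v).tolist() for k,v in c.items()},open(f"pics/{name}.json","w"))
    return im,c
def cal(name): return json.load(open(f"pics/{name}.json"))
E
python3 - <<'E'
from h import *
# feasibility of yaws
for XY,z in (((486,231),140),((519,-218),220)):
    for a in np.arange(-180,180,30):
        D=down(np.radians(a));q=planner.solve_ik(np.array([*XY,z])-55*D[:,0],D)
        print(XY,a,None if q is None else round(q[5],2))
E
```

```text
(486, 231) -180 None
(486, 231) -150 None
(486, 231) -120 2.49
(486, 231) -90 1.92
(486, 231) -60 1.34
(486, 231) -30 0.76
(486, 231) 0 0.21
(486, 231) 30 -0.31
(486, 231) 60 -0.8
(486, 231) 90 -1.29
(486, 231) 120 -1.76
(486, 231) 150 -2.24
(519, -218) -180 None
(519, -218) -150 2.15
(519, -218) -120 1.57
(519, -218) -90 1.0
(519, -218) -60 0.44
(519, -218) -30 -0.1
(519, -218) 0 -0.6
(519, -218) 30 -1.09
(519, -218) 60 -1.57
(519, -218) 90 -2.05
(519, -218) 120 -2.54
(519, -218) 150 None
```

```bash
python3 - <<'E'
from h import *
r=np.radians
look("rA",(519,-218),r(-90),200); look("rB",(519,-218),r(90),200)
look("pB",(486,231),r(60),140); look("pA",(486,231),r(-120),140)
print(robot.get_state()["time"])
def comp(n,X,out):
    o=[]
    for s in "AB":
        c=cal(n+s);im=cv2.imread(f"pics/{n}{s}.png");u=proj(c,X).round().astype(int)
        print(n+s,u)
        x0=max(0,min(u[0]-100,440));y0=max(0,min(u[1]-100,200))
        print("origin",x0,y0);o.append(cv2.resize(im[y0:y0+200,x0:x0+200],None,fx=2,fy=2,interpolation=2))
    cv2.imwrite(f"pics/{out}.png",np.hstack(o))
comp("r",(519,-218,104),"cr");comp("p",(486,231,10),"cp")
E
```

```text
9.7
rA [322 125]
origin 222 25
rB [322 126]
origin 222 26
pA [323 123]
origin 223 23
pB [323 124]
origin 223 24
```

View pics/cr.png

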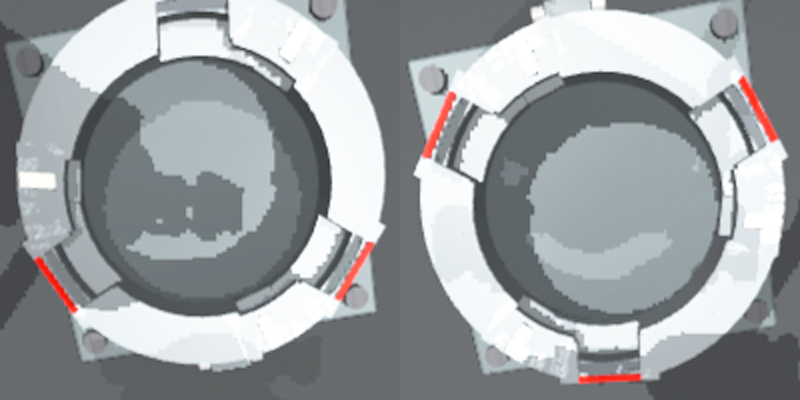

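View pics/cp.png

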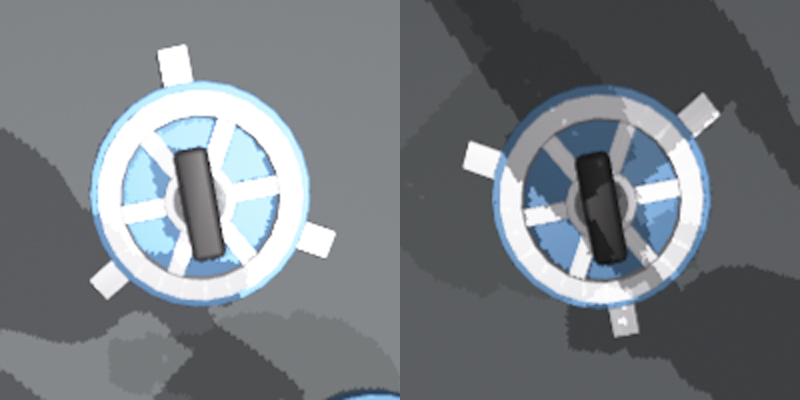

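In the plate views, lug tips are at A (173,46), (330,246), (99,290) and B (311,103), (66,155), (225,335), with the handle pointing at the top lug in A. In the ring views, the red marks are clear and the white marks lie clockwise of the openings. Next I fit both poses; red centroids come from code.

```bash
python3 - <<'E'
from h import *
from scipy.optimize import least_squares
def fit(c,uv,z,p0,fr=False):
    uv=np.array(uv,float);X=np.array([ray(c,u,z)[:2] for u in uv])
    d=X-X.mean(0) if p0 is None else X-p0
    k=np.round((np.arctan2(d[:,1],d[:,0])-np.arctan2(d[0,1],d[0,0]))/(2*np.pi/3))*2*np.pi/3
    def f(p):
        a=p[2]+k;r=p[3] if fr else 71
        return (X-(p[:2]+r*np.c_[np.cos(a),np.sin(a)])).ravel()
    s=least_squares(f,[*X.mean(0),np.arctan2(d[0,1],d[0,0]),71][:4 if fr else 3])
    print(s.x[:2].round(2),(np.degrees(s.x[2])%120).round(2),s.x[3:],"res",s.fun.round(1)); return s.x
pA=np.array([(173,46),(330,246),(99,290)])/2+[223,23]
pB=np.array([(311.5,103),(66,155.5),(225.5,335)])/2+[223,24]
for n,p in (("pA",pA),("pB",pB)): fit(cal(n),p-0.25,8,None)
for n in("rA","rB"):
    im=cv2.imread(f"pics/{n}.png").astype(int);m=((im[:,:,2]>150)&(im[:,:,1]<110)&(im[:,:,0]<110)).astype(np.uint8)
    N,_,st,ce=cv2.connectedComponentsWithStats(m);i=[j for j in range(1,N) if st[j,4]>8]
    print(n,ce[i].round(1).tolist(),st[i,4])
    i=sorted(i,key=lambda j:-st[j,4])[:3]
    for z in (104,): fit(cal(n),ce[i],z,None,True)
E
```

```text
[486.87 230.43] 100.72 [] res [ 0.1 -0.2  0.3  0.7 -0.4 -0.5]
[487.29 230.72] 101.05 [] res [-0.1 -0.2  0.8  0.3 -0.7 -0.2]
rA [[317.7, 18.8], [398.8, 160.1], [249.3, 167.0]] [170  95 129]
[ 523.85 -217.53] 2.5 [79.31821887] res [-0.1 -0.1 -0.1  0.2  0.2 -0. ]
rB [[401.0, 80.4], [241.3, 88.4], [326.9, 215.0]] [136 107 114]
[ 523.78 -217.19] 2.72 [79.16688089] res [ 0.  0. -0.  0. -0. -0.]
```

```bash
python3 - <<'E'
from h import *
D=down(np.radians(70.9));P=np.array([487.1,230.6,0])
robot.move_ptp(P+[0,0,110],D)
robot.movel(P+[0,0,38.3],speed=90)
robot.grip(0)
s=robot.get_state();print(s["opening"],s["gripper_force"],np.round(s["ft_force"],1),s["time"])
robot.movel(P+[0,0,60],speed=60)
robot.movel(P+[0,0,190],speed=200)
s=robot.get_state();print(s["opening"],np.round(s["ft_force"],1),np.round(s["ft_torque"],2))
R=np.array([523.8,-217.4,0])
robot.move_ptp(R+[0,0,190],down(np.radians(92.6)));robot.movel(R+[0,0,155],speed=80);robot.pause(.3)
s=robot.get_state();print(s["time"],np.round(s["ft_force"],1),np.round(s["tool_pos"],1),s["joints"])
c=cams.get_calibration("wrist");im=cams.get_image("wrist")[:,:,::-1]
cv2.imwrite("pics/hang.png",im);u=proj(c,R+[0,0,104]).round().astype(int);print(u)
o=np.vstack([cv2.resize(im[:,120:520],(600,600))]);i2=cams.get_image("side")[:,:,::-1]
cv2.imwrite("pics/ch.png",np.hstack([o,cv2.resize(i2[90:240,275:325],(200,600),interpolation=2)]))
v=proj(cams.get_calibration("side"),R+[0,0,120]);print(v)
cv2.imwrite("pics/side1.png",i2)
E
```

```text
11.889816974797085 59.47852671146393 [-2.  -0.1  4.7] 14.175
11.753499035355878 [-0.4  0.2 -8.2] [-0.    0.03 -0.01]
18.0167 [ 0.2 -0.9 -6.3] [ 524.1 -217.6  155.5] [-5.16138340e-01  2.91594233e-01  1.59364066e+00 -1.62829084e-05
  1.25526659e+00 -2.13225314e+00]
[322 199]
[322.19037256 160.43806682]
```

View pics/ch.png

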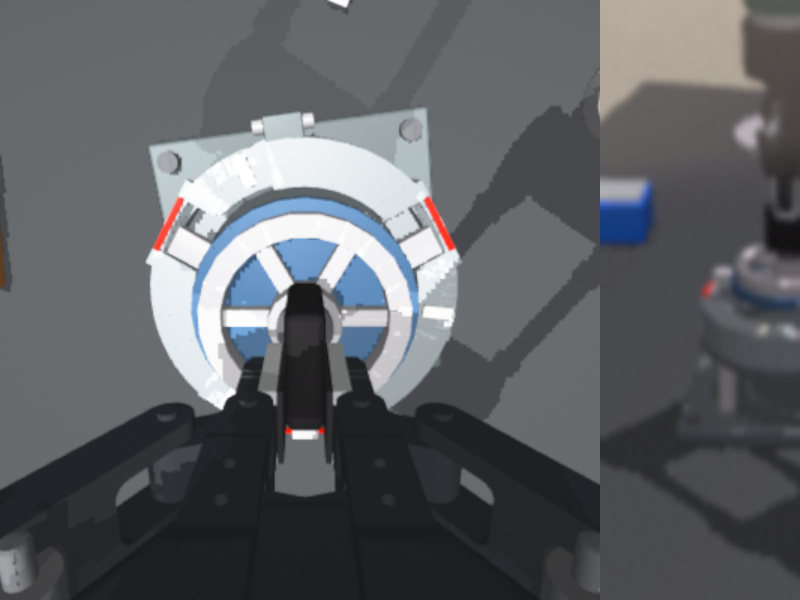

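The picture shows the plate level over the ring. Both visible lugs, at about (188,247) and (420,247), line up symmetrically with the red-marked openings, and the third lug is at (305,434) between red ends. Now a guarded lowering.

```bash
python3 - <<'E'
from h import *
R=np.array([523.8,-217.4,0])
robot.movel(R+[0,0,146],speed=60);robot.pause(.2)
f0=np.array(robot.get_state()["ft_force"]);print(f0.round(1))
z=146
while z>122:
    z-=1.5;robot.movel(R+[0,0,z],speed=25)
    s=robot.get_state();f=np.array(s["ft_force"])-f0
    print(round(s["time"],1),z,np.round(s["tool_pos"],1),f.round(1),np.round(s["ft_torque"],2))
    if f[2]>5 or np.hypot(*f[:2])>8: break
E
```

```text
[-0.4 -0.3 -8.2]
18.9 144.5 [ 523.7 -217.3  144.4] [0.5 0.6 0.7] [ 0.03  0.   -0.04]
19.1 143.0 [ 523.7 -217.4  142.9] [0.6 0.4 0.9] [ 0.04  0.02 -0.02]
19.4 141.5 [ 523.7 -217.3  141.3] [ 0.7 -0.2  1.3] [ 0.01  0.01 -0.01]
19.6 140.0 [ 523.7 -217.4  139.9] [-0.5  0.8  0.7] [-0.01 -0.03  0.  ]
19.9 138.5 [ 523.7 -217.3  138.3] [-0.2  0.   1.1] [ 0.05  0.   -0.01]
20.1 137.0 [ 523.7 -217.3  136.8] [-0.1  0.7  2. ] [-0.04  0.03  0.03]
20.4 135.5 [ 523.7 -217.3  135.4] [0.3 0.7 1.5] [-0.01  0.03  0.01]
20.6 134.0 [ 523.7 -217.3  133.9] [-0.6  0.3  1.3] [-0.03 -0.02 -0.01]
20.9 132.5 [ 523.7 -217.3  132.4] [ 0.6 -0.2  1.4] [0.02 0.01 0.02]
21.1 131.0 [ 523.7 -217.3  130.9] [ 0.1 -0.5  0.7] [-0.06 -0.03 -0.02]
21.4 129.5 [ 523.7 -217.4  129.4] [ 0.7 -0.2  0.8] [0.   0.02 0.03]
21.6 128.0 [ 523.7 -217.3  127.9] [0.5 0.4 1. ] [-0.    0.   -0.06]
21.9 126.5 [ 523.7 -217.3  126.4] [1.  0.6 0.4] [-0.04 -0.02  0.01]
22.1 125.0 [ 523.7 -217.3  124.8] [ 0.1 -0.   1. ] [0.07 0.01 0.05]
22.4 123.5 [ 524.1 -217.5  123.7] [0.7 0.2 2.1] [ 0.01 -0.08  0.03]
22.6 122.0 [ 524.2 -217.6  123.6] [-2.   1.9 13.4] [0.29 0.43 0.01]
```

Lugs rest on the ledges at TCP z of about 123.6, matching the expected 123.3. Now the light-pressure clockwise turn, with force checks.

```bash
cat > turn.py <<'E'
from h import *
import sys
def turn(a,aend,z,step=2.0,f0=-7.2,zmin=116.5):
    R=np.array([523.8,-217.4,0])
    while a>aend:
        a=max(a-step,aend)
        robot.movel(R+[0,0,z],speed=25,frame=down(np.radians(a)))
        s=robot.get_state();f=np.array(s["ft_force"])-[0,0,f0];t=s["ft_torque"]
        y=np.array(s["tool_rot"])[:,1];aa=np.degrees(np.arctan2(y[1],y[0]))
        print(round(s["time"],1),round(a,1),round(aa,1),round(z,1),np.round(s["tool_pos"],1),f.round(1),np.round(t,2))
        if abs(t[2])>0.9 or np.hypot(*f[:2])>12 or f[2]>20: print("STOP");break
        if f[2]>9: z+=0.4
        elif f[2]<4: z=max(z-0.8,zmin)
    return a,z
E
python3 - <<'E'
from turn import *
print(turn(92.6,84.6,122.6))
E
```

```text
22.9 90.6 90.6 122.6 [ 524.3 -217.7  123.6] [-2.2  1.5 13. ] [0.18 0.27 0.18]
23.1 88.6 88.7 123.0 [ 524.3 -217.8  123.6] [ 0.1  0.1 12.2] [0.05 0.2  0.22]
23.4 86.6 86.7 123.4 [ 524.3 -217.7  123.6] [ 0.2 -0.2 10.5] [-0.01  0.04  0.22]
23.6 84.6 84.7 123.8 [ 524.1 -217.6  123.6] [0.4 0.1 8.3] [-0.07 -0.1   0.15]
(84.6, 123.80000000000001)
```

```bash
python3 - <<'E'
from turn import *
a,z=turn(84.6,60.6,123.8)
print(turn(a,55.6,z,step=1))
E
```

```text
23.9 82.6 82.7 123.8 [ 524.  -217.5  123.6] [0.8 1.  8.2] [-0.03 -0.1   0.19]
24.1 80.6 80.7 123.8 [ 523.8 -217.4  123.7] [ 0.5 -1.5  7.6] [-0.06 -0.1   0.15]
24.4 78.6 78.7 123.8 [ 523.6 -217.3  123.6] [0.2 0.3 8.3] [-0.06 -0.03  0.2 ]
24.6 76.6 76.7 123.8 [ 523.5 -217.3  123.7] [-0.5 -0.4  7.5] [-0.04 -0.01  0.2 ]
24.9 74.6 74.7 123.8 [ 523.6 -217.3  123.7] [ 0.1 -0.   6.7] [-0.02  0.01  0.12]
25.1 72.6 72.7 123.8 [ 523.6 -217.3  123.7] [ 0.6 -0.5  6.7] [0.03 0.04 0.09]
25.4 70.6 70.7 123.8 [ 523.7 -217.3  123.7] [-0.3  0.2  7.1] [-0.06  0.09  0.12]
25.6 68.6 68.7 123.8 [ 523.7 -217.3  123.7] [-0.4 -0.2  7. ] [0.02 0.   0.06]
25.9 66.6 66.7 123.8 [ 523.7 -217.3  123.7] [-0.5  0.3  5.8] [ 0.04 -0.03  0.04]
26.1 64.6 64.7 123.8 [ 523.8 -217.3  123.7] [ 0.5 -0.1  5.8] [ 0.02 -0.03  0.08]
26.4 62.6 62.7 123.8 [ 523.8 -217.3  123.7] [ 0.3 -0.3  4.6] [-0.01 -0.01  0.07]
26.6 60.6 60.7 123.8 [ 523.7 -217.3  123.7] [0.3 0.2 5.6] [ 0.05  0.06 -0.01]
26.9 59.6 59.6 123.8 [ 523.7 -217.3  123.6] [-0.2 -0.1  4.3] [ 0.03 -0.01  0.09]
27.1 58.6 58.6 123.8 [ 523.3 -217.2  123.2] [1.  0.5 0.9] [-0.04 -0.09 -0.01]
27.4 57.6 57.6 123.0 [ 523.4 -217.3  122.4] [ 0.3 -0.7  1. ] [-0.03  0.02  0.02]
27.6 56.6 56.6 122.2 [ 523.6 -217.3  122. ] [ 0.3 -0.4  0.8] [0.01 0.02 0.02]
27.9 55.6 55.6 121.4 [ 523.7 -217.4  121.3] [0.4 0.1 0.4] [ 0.02 -0.    0.01]
(55.6, 120.60000000000001)
```

The lugs began dropping at the expected angle. Now I lower to the notch floor.

```bash
python3 - <<'E'
from h import *
R=np.array([523.8,-217.4,0]);D=down(np.radians(56.2));z=121.2
while z>116.6:
    z-=.6;robot.movel(R+[0,0,z],speed=20,frame=D);s=robot.get_state();f=np.array(s["ft_force"])+[0,0,7.2]
    print(round(s["time"],1),round(z,1),np.round(s["tool_pos"],1),f.round(1),np.round(s["ft_torque"],2))
    if f[2]>5 or np.hypot(*f[:2])>8: break
robot.pause(.3);s=robot.get_state();print(np.round(s["tool_pos"],1),np.round(s["ft_force"],1),np.round(s["ft_torque"],2))
E
```

```text
28.1 120.6 [ 523.7 -217.4  120.6] [0.5 0.3 0.3] [ 0.   -0.03  0.01]
28.4 120.0 [ 523.8 -217.4  120. ] [0.1 0.2 1. ] [-0.05 -0.02  0.03]
28.6 119.4 [ 523.7 -217.4  119.3] [-0.1 -0.2 -0.6] [ 0.    0.02 -0.07]
28.9 118.8 [ 523.8 -217.4  118.8] [-0.2 -0.4 -0.7] [ 0.07 -0.02  0.01]
29.1 118.2 [ 523.8 -217.4  118.7] [-1.1  0.6  4.1] [ 0.06  0.21 -0.07]
29.4 117.6 [ 523.9 -217.4  118.6] [-3.5  2.  11.6] [0.29 0.58 0.04]
[ 523.9 -217.4  118.6] [-2.8  0.5  5.7] [ 0.31  0.61 -0.06]
```

```bash
python3 - <<'E'
from h import *
R=np.array([523.8,-217.4,0])
robot.movel(R+[0,0,118.5],speed=20);robot.pause(.2)
robot.grip(60);s=robot.get_state();print(s["opening"],np.round(s["ft_force"],1))
robot.movel(R+[0,0,210],speed=100)
c=None
im,c=look("fin",(523.8,-217.4),np.radians(60),215)
s=robot.get_state();print(s["time"],np.round(s["ft_force"],1))
u=proj(c,R+[0,0,104]).round().astype(int);print(u)
y0=max(0,u[1]-100)
o=cv2.resize(im[y0:y0+200,u[0]-100:u[0]+100],(400,400),interpolation=2)
i2=cams.get_image("side")[:,:,::-1]
cv2.imwrite("pics/cfin.png",np.hstack([o,cv2.resize(i2[130:230,272:372],(400,400),interpolation=2)]))
E
```

```text
59.917480643795344 [-0.4 -0.7 -0.2]
32.3333 [ 0.5  0.3 -1.4]
[322 127]
```

View pics/cfin.png

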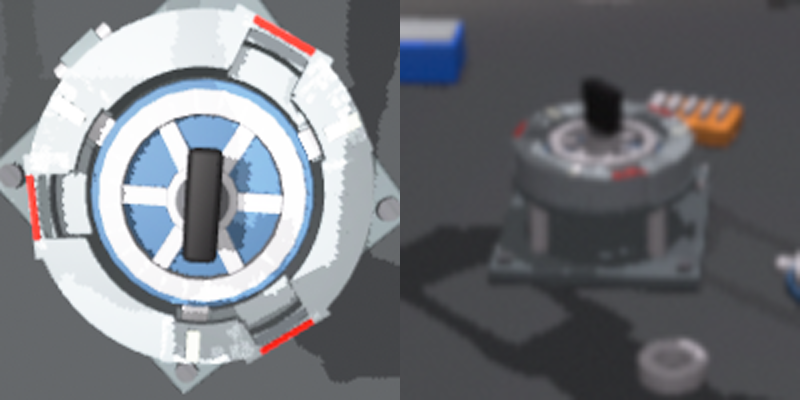

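The plate sits level and sunk in the ring. Its lugs are under the white marks, at about (193,312), (100,130) and (312,140), the openings are empty, and the robot is clear.

```bash
python3 -c "
from plant import robot
print(robot.hand_in())"
```

```text
the job is handed in; nothing more can be done
None
```

The blue fixture plate hangs level in the bayonet ring with its lugs in the locking notches (5 mm drop felt at about 12 N or less), the gripper has let go and is clear, and the job was handed in at about 32 s.

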